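Load the gnawing tiles on the treat skewer

ROBOT

A 6-joint arm with a two-finger parallel gripper is mounted at the origin on the work surface. World frame = base frame: x ahead of the robot, y to its left, z up, the work surface at z = 0. Lengths are in m, angles in rad, forces in N, time in s.
With the tool pointing down it reaches from about 0.375 to 0.9 m from the base axis. Payload 3.1 kg.
Tool frame: the origin (TCP) lies midway between the tips of the shut fingers; the grasp point (between the pads) lies 19 mm behind it; z points along the fingers, y is the direction in which the jaws open and shut (so a half turn about z gives the same grasp; the last joint's range is limited). The gripper opens to 87 mm and grips with 3 to 60 N. Pads are 19 mm wide; open, the fingers measure 117 mm over their backs; the gripper's body (75 mm by 190 mm) begins 51 mm behind the grasp point.
Start: joints at [1.044, 0.527, 1.433, -0, 1.181, -0.178], TCP at [0.214, 0.587, 0.223] pointing down, gripper open.
Joint ranges: [-3.08, 3.08], [-0.75, 2.2], [0.22, 2.44], [-1.43, 4.57], [0, 2.65], [-2.85, 2.85]. Speed limits (rad/s): [2.79, 2.79, 3.14, 3.14, 3.14, 3.14].

INTERFACE

Orientations are given as a unit quaternion [x, y, z, w].
In Python, from rig import robot gives the robot as it stands.
- The arm moves only by the tool move_arm, never from a script. Its argument "rows" is one flat list of numbers, 7 for each row, row after row: the shift along the world's x, y, z in mm, then the turn, a rotation vector about the world's x, y, z in rad, then the closure, from 0 (fully open) to 1 (shut). A call has 1 to 12 rows; each row shifts and turns the commanded pose from where the row before left it; what a row does not reach is not made up. A row lasts 1/10 s, in which the tool goes at most 50 mm and 8.59 degrees, less where a joint would pass 70% of its speed; a pose out of reach is approached as far as the arm can. A call with a gripper value outside its range is refused whole. The fingers move at their own pace and stop on an object; "grip_force" is the grip in N (left out, the last holds). Time passes only in rows, so rows that do not move let the fingers close. It gives the time, the measured TCP pose, the force and the opening at its end, in the units of the state.
- robot.get_obs(): the state, without advancing time (a new reading comes with each control period).
- robot.camera(name): name is "scene" or "top" or "wrist"; returns a dict with "color" (420x560x3 uint8, red, green, blue), "z_map" (420x560 float32, m along the optical axis (not along the pixel's ray), 0 where there is no reading), "camera_matrix" (3x3 intrinsics, pixels), "R" (3x3) and "t" (3): a world point X has camera coordinates R X + t; the wrist camera has in their place "tool_from_camera" (4x4, takes a point from camera to tool coordinates, whose origin is the TCP and whose axes are the flange's). Camera axes: x right, y down, z forward; pixel columns grow to the right and rows downward; lengths in m; the calibration is good to about 2 mm. A picture is of the moment at which its call begins: read the wrist's pose just before it.
- robot.hand_in(): hands the job in, once; it reports no verdict.
Trained networks look in the newest picture that a camera, given by its name, has taken for a name from the list of things; names that differ only in an ending like _2 or _b are one class to them, and where a whole thing is asked for, a point or a joint stands for the part that bears it (a point fixed in the world has none). Each returns a list of dicts, best first, with "conf" (0 to 1); they miss things now and then, are a little off and sometimes report something else, mostly with a low value. They report only what shows in the picture. A call takes as long as a camera call.
- robot.search_frame(camera, thing): "at" ([column, row] in pixels, amid what is visible of it).
- robot.spot_point(camera, thing): "at" ([column, row] in pixels: a listed point, or the origin of a listed thing).
The state is a dict: "time": time; "q": joint angles; "joint_velocities": joint speeds; "joint_torque": joint torques, N m; "position": TCP position; "tool_rot": TCP orientation; "ft_force": force on the tool from outside, world axes, zero at the start; "moment": the same for the moment, N m; "grip_width": finger opening in m.
Only numpy, scipy, OpenCV 4.12 (cv2) and the standard library are available. Lean on these libraries where they do the work, as an engineer would, in place of code of your own. Each camera call takes 0.05 s, during which the arm holds its last target.

TASK

Take the treat skewer by its handle, run its rod through the holes of all three gnawing tiles standing in the rack and lift them out together as one stack, without the gripper touching the tiles. Then lay the loaded skewer back level in its stand as it lay before, handle in the saddle and rod in the notch, with all three tiles hanging between the two supports, and let go. Leave the other things on the bench where they are.

Things in the scene. Friction and masses are not known exactly. Their poses are not given: they have to be found in the camera images.
- skewer: Treat skewer, 70 g: red square handle 22 x 90 x 22 mm (x, y, z), and a 6 mm steel rod from its front along +y. Origin: middle of the handle, on the rod's axis; handle y = -45 to 45 mm, rod 45 to 175 mm; z up. At the start it lies level in the stand, whose saddle takes the handle at about y = -34 to -22 mm; grip from above on the x faces, about y = +12 mm, where sides and underside are free.
- skewer_tip (a point): The round end of the skewer's rod, 175 mm along +y from the handle's middle; axes as the skewer's.
- stand: Stand for the skewer, fixed to the bench, yaw varies. Dark wood base 80 x 230 x 12 mm, long in y, bare between its two steel supports (saddle at -y, V notch at +y). Origin under the base's middle, z up. Skewer at home: handle's middle at x = 0, y = -60, z = 95 mm, its +y along the stand's +y (at the start within 4 mm of this).
- stand_saddle (a point): Middle of the stand's saddle floor (84 mm high, stand y = -88 mm), a flat 12 mm long in y, on which the handle's underside rests; 27 mm wide in x between cheeks that flare to 41 mm apart at 103 mm height. Axes as the stand's.
- stand_notch (a point): Where the rod's axis rests in the open-topped V notch: stand y = +98 mm, 95 mm high. The notch is 8 mm thick in y, its plates slope at 45 degrees to a mouth 31 mm wide, tops 110 mm high at most. Axes as the stand's.
- rack: Plywood rack, fixed to the bench, yaw varies. Block 66 x 59 mm (x, y), origin under its middle, z up. Three slots at y = -18, 0, +18 mm, each 13 mm wide in y and 54 mm long in x, floor 35 mm high, walls up to 49 mm. A tile stands on edge in each, holes in line along the rack's y, centres 60 mm above the bench. The rack's +y and the skewer's both point roughly to the robot's left.
- tile_pale: Square gnawing tile (pale pine wood), 50 x 10 x 50 mm (x, y, z), with a round 20 mm hole right through its middle along its y. Origin: the centre of the hole, half-way through. Loose, about 16 g, stands on edge in one of the rack's three slots (which one varies), holding only by its weight: lifted, it comes straight up out of the slot.
- tile_dark: Square gnawing tile (dark brown wood), 50 x 10 x 50 mm (x, y, z), with a round 20 mm hole right through its middle along its y. Origin: the centre of the hole, half-way through. Loose, about 16 g, stands on edge in one of the rack's three slots (which one varies), holding only by its weight: lifted, it comes straight up out of the slot.
- tile_cream: Square gnawing tile (cream wood), 50 x 10 x 50 mm (x, y, z), with a round 20 mm hole right through its middle along its y. Origin: the centre of the hole, half-way through. Loose, about 16 g, stands on edge in one of the rack's three slots (which one varies), holding only by its weight: lifted, it comes straight up out of the slot.
- dish: Bystander: cream glazed ceramic dish, 120 mm across, 45 mm high, loose, to the right of the near work area; origin under its centre.
- log: Bystander: pine gnawing log, 44 mm thick, 130 mm long, lying loose on the far left; origin under its middle.
- brush: Bystander: small folded aluminium hand brush, 35 x 125 x 30 mm, loose on the tray of the pull-out shelf at the left; origin under its middle.
- clipper: Bystander: chrome nail clipper, 14 x 72 x 12 mm, loose on the same tray; origin under its middle.
- pot: Bystander: empty terracotta pot, 112 mm across, 100 mm high, loose, far right; origin under its centre.

How it is judged:
On the way, in this order (a step that is already met when the one before it is completed fails the run):
1. the skewer's rod passes through all three tiles (y of tile_pale in the frame of skewer between 0.048 and 0.166 m and x of tile_pale in the frame of skewer between -0.011 and 0.011 m and z of tile_pale in the frame of skewer between -0.011 and 0.011 m and y of tile_dark in the frame of skewer between 0.048 and 0.166 m and x of tile_dark in the frame of skewer between -0.011 and 0.011 m and z of tile_dark in the frame of skewer between -0.011 and 0.011 m and y of tile_cream in the frame of skewer between 0.048 and 0.166 m and x of tile_cream in the frame of skewer between -0.011 and 0.011 m and z of tile_cream in the frame of skewer between -0.011 and 0.011 m), for 0.2 s.
2. all three tiles hang on the rod, lifted clear of the rack (centres over 80 mm high) (y of tile_pale in the frame of skewer between 0.046 and 0.17 m and x of tile_pale in the frame of skewer between -0.011 and 0.011 m and z of tile_pale in the frame of skewer between -0.011 and 0.011 m and y of tile_dark in the frame of skewer between 0.046 and 0.17 m and x of tile_dark in the frame of skewer between -0.011 and 0.011 m and z of tile_dark in the frame of skewer between -0.011 and 0.011 m and y of tile_cream in the frame of skewer between 0.046 and 0.17 m and x of tile_cream in the frame of skewer between -0.011 and 0.011 m and z of tile_cream in the frame of skewer between -0.011 and 0.011 m and height (world z) of each of tile_pale, tile_dark, tile_cream above 0.08 m), for 0.2 s.
At the end, for the whole second after the job is handed in: The skewer lies still and level in the stand as at the start: handle's middle within 10 mm sideways, 13 mm lengthwise and 5 mm in height of its home in the saddle, rod end within 6 mm sideways and 5 mm in height; all three tiles are on the rod, between the handle and the V notch, at rest (y of tile_pale in the frame of skewer between 0.046 and 0.151 m and x of tile_pale in the frame of skewer between -0.011 and 0.011 m and z of tile_pale in the frame of skewer between -0.011 and 0.011 m and y of tile_dark in the frame of skewer between 0.046 and 0.151 m and x of tile_dark in the frame of skewer between -0.011 and 0.011 m and z of tile_dark in the frame of skewer between -0.011 and 0.011 m and y of tile_cream in the frame of skewer between 0.046 and 0.151 m and x of tile_cream in the frame of skewer between -0.011 and 0.011 m and z of tile_cream in the frame of skewer between -0.011 and 0.011 m and x of skewer in the frame of stand between -0.01 and 0.01 m and y of skewer in the frame of stand between -0.073 and -0.047 m and z of skewer in the frame of stand between 0.09 and 0.1 m and x of skewer_tip in the frame of stand between -0.006 and 0.006 m and z of skewer_tip in the frame of stand between 0.09 and 0.1 m and linear speed of skewer below 0.02 m/s and linear speed of each of tile_pale, tile_dark, tile_cream below 0.05 m/s); the robot touches nothing.
It fails at once if the dish, log, brush, clipper or pot is pushed more than 20 mm (distance of any of dish, log, brush, clipper, pot from where it was at the start of the episode above 0.02 m).
It fails at once if the fingers touch a tile (over 1 N) (contact force between the fingers and tile_pale above 1 N or contact force between the fingers and tile_dark above 1 N or contact force between the fingers and tile_cream above 1 N).
It also fails if it takes over 64 s, if anything falls off the work surface, if the arm or the gripper's body presses on something with over 40 N, if the wrist force passes 120 N, or if a joint passes its speed limit or range.

## Working session

There is one attempt and no reset: what is moved stays moved. The work goes in short steps, Python scripts to look and compute and a tool call to move; the robot and the scene stay as the last step left them, time stands still between calls to the robot, and variables do not carry over. Pictures are saved under pics/ and viewed, and the job is handed in when it is done.

Besides the shell and the picture viewer there is one more tool, called after ">>>" by a JSON object that holds its "method" and its "body". move_arm: Moves the arm, as the interface text tells. Its arguments: {"type":"object","properties":{"rows":{"type":"array","items":{"type":"number"}},"grip_force":{"type":"number"}},"required":["rows"]}

```bash
mkdir -p pics; ls
cat > h.py <<'E'
from rig import robot
import numpy as np, cv2
def snap(name,fn):
    c=robot.camera(name); cv2.imwrite(f'pics/{fn}.png',c['color'][:,:,::-1]); np.savez(f'pics/{fn}.npz',**{k:v for k,v in c.items()}); return c
def back(c,uv,z=None,height=None):
    K=c['camera_matrix'];R=c['R'];t=c['t']
    r=np.linalg.inv(K)@np.array([uv[0],uv[1],1.0])
    o=-R.T@t; d=R.T@r
    if height is not None: return o+d*(height-o[2])/d[2]
    return o+d*z
E
python3 - <<'E'
from h import *
o=robot.get_obs(); print(o['time'],o['position'],o['tool_rot'],o['grip_width'])
for n in ['scene','top']:
    c=snap(n,n+'0'); print(n,-c['R'].T@c['t'],c['R'],c['camera_matrix'])
    for th in ['skewer','skewer_tip','stand','stand_saddle','stand_notch','rack','tile_pale','tile_dark','tile_cream','dish','log','brush','clipper','pot']:
        p=robot.spot_point(n,th)
        for q in p[:2]:
            print(th,np.round(q['at'],1),round(q['conf'],2))
E
```

```text
pics
0.0 [0.21321835 0.58673277 0.22157589] [ 1.73554165e-01  9.84823738e-01 -1.01032796e-03 -3.67708025e-04] 0.08724057476623602
scene [1.28608074 0.396741   1.24180683] [[-0.40440038  0.91449018  0.01296283]
 [ 0.76848546  0.34745145 -0.53731516]
 [-0.4958734  -0.20732871 -0.84328191]] [[521.83537321   0.         287.16422613]
 [  0.         521.83537321 208.96418162]
 [  0.           0.           1.        ]]
skewer [211.2 187.8] 0.61
skewer_tip [273.2 212.6] 0.64
stand [234.9 216.9] 0.61
stand_saddle [207.1 183.4] 0.7
stand_notch [260.6 213.3] 0.62
stand_notch [128.5 187.7] 0.31
rack [330.6 202.4] 0.72
tile_pale [208.1 182.1] 0.75
tile_pale [326.4 186.5] 0.66
tile_dark [338.7 192.9] 0.64
tile_cream [329.5 185.2] 0.69
dish [179.9 142.9] 0.61
dish [207.8 184. ] 0.41
log [338.4 286.6] 0.64
brush [476.3 255.9] 0.63
clipper [437.2 244.1] 0.51
pot [132.4 187.7] 0.96
top [0.48645276 0.1170263  1.3507486 ] [[ 0.00598405 -0.99993558 -0.00964526]
 [-0.99455012 -0.00494728 -0.10414214]
 [ 0.10408772  0.01021588 -0.99451565]] [[409.01427255   0.         273.0725235 ]
 [  0.         409.01427255 201.81212619]
 [  0.           0.           1.        ]]
skewer [221.7 175. ] 0.63
skewer [345.  194.1] 0.55
skewer_tip [287.7 192.6] 0.86
stand [322.3 199.1] 0.87
stand_saddle [353.6 200.4] 0.92
stand_notch [292.9 193.7] 0.66
rack [253.1 244.4] 0.68
tile_pale [263.5 246.5] 0.58
tile_dark [248.9 247.9] 0.43
tile_dark [155.6 239.8] 0.32
tile_cream [256.4 246.2] 0.45
dish [402.9 249.1] 0.85
log [222.1 176.9] 0.69
brush [128.9 240.6] 0.81
clipper [154.6 239. ] 0.63
pot [416.1 188.7] 0.96
pot [264.6 246.5] 0.69
```

View pics/scene0.png

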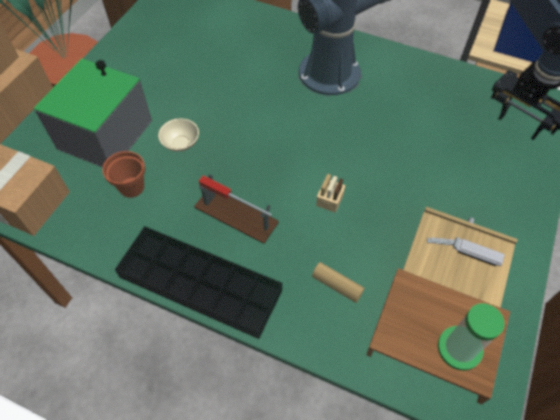

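View pics/top0.png

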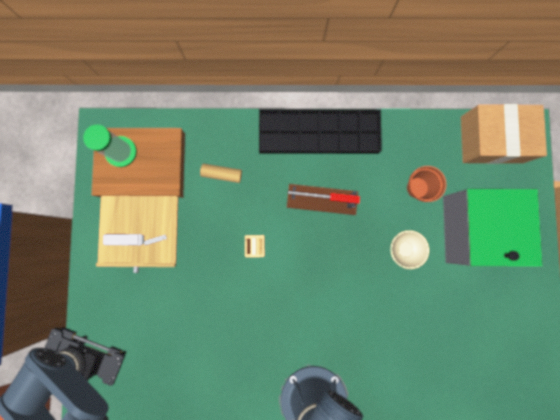

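Run:
```python
import numpy as np,cv2
from h import back
c=dict(np.load('pics/top0.npz'))
for n,uv,h in [('skewer',(345,194.1),.095),('tip',(287.7,192.6),.095),('stand',(322.3,199.1),0),('saddle',(353.6,200.4),.084),('notch',(292.9,193.7),.095),('rack',(253.1,244.4),0),('pale',(263.5,246.5),.06),('dark',(248.9,247.9),.06),('cream',(256.4,246.2),.06)]: print(n,np.round(back(c,uv,height=h),4))
c=dict(np.load('pics/scene0.npz'))
print('scene')
for n,uv,h in [('skewer',(211.2,187.8),.095),('tip',(273.2,212.6),.095),('stand',(234.9,216.9),0),('saddle',(207.1,183.4),.084),('notch',(260.6,213.3),.095),('rack',(330.6,202.4),0),('pale',(326.4,186.5),.06),('dark',(338.7,192.9),.06),('cream',(329.5,185.2),.06)]: print(n,np.round(back(c,uv,height=h),4))
for f in ['top','scene']:
    im=cv2.imread(f'pics/{f}0.png')
    im=im[130:290,190:390]
    cv2.imwrite(f'pics/{f}0z.png',cv2.resize(im,None,fx=3.75,fy=3.75,interpolation=cv2.INTER_CUBIC))
```

```text
skewer [ 0.6429 -0.092   0.095 ]
tip [0.6468 0.0848 0.095 ]
stand [ 0.6377 -0.0324  0.    ]
saddle [ 0.6247 -0.1203  0.084 ]
notch [0.6434 0.0688 0.095 ]
rack [0.4868 0.1957 0.    ]
pale [0.4804 0.1595 0.06  ]
dark [0.4758 0.2053 0.06  ]
cream [0.4812 0.1818 0.06  ]
scene
skewer [ 0.634  -0.0971  0.095 ]
tip [0.6369 0.0863 0.095 ]
stand [ 0.64   -0.0309  0.    ]
saddle [ 0.6195 -0.1188  0.084 ]
notch [0.6523 0.0575 0.095 ]
rack [0.4846 0.1952 0.    ]
pale [0.4791 0.1753 0.06  ]
dark [0.4851 0.2139 0.06  ]
cream [0.4715 0.1815 0.06  ]
```

The scene shows the skewer with its red handle at scene ~(215,187) and top ~(345,197), and the rack at scene ~(331,193) and top ~(254,245). The networks agree with this. I'll bring the wrist camera in for finer measurement.

Run:
```python
from h import *
c=snap('wrist','w0'); print(np.round(c['tool_from_camera'],4),c['camera_matrix'])
```

```text
[[ 5.000e-04 -9.572e-01 -2.893e-01  7.880e-02]
 [ 1.000e+00  2.000e-04  8.000e-04  1.900e-03]
 [-7.000e-04 -2.893e-01  9.572e-01 -1.626e-01]
 [ 0.000e+00  0.000e+00  0.000e+00  1.000e+00]] [[361.50226748   0.         273.65782625]
 [  0.         361.50226748 213.00827618]
 [  0.           0.           1.        ]]
```

View pics/w0.png

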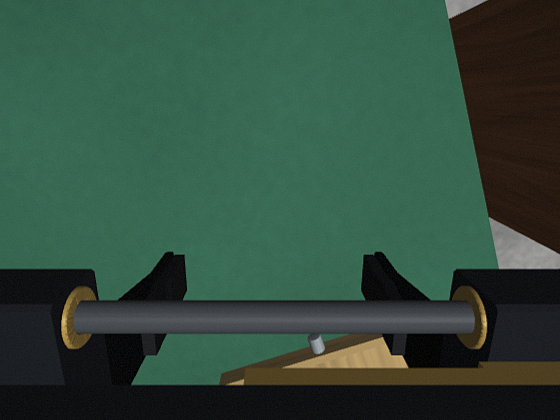

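View pics/top0z.png

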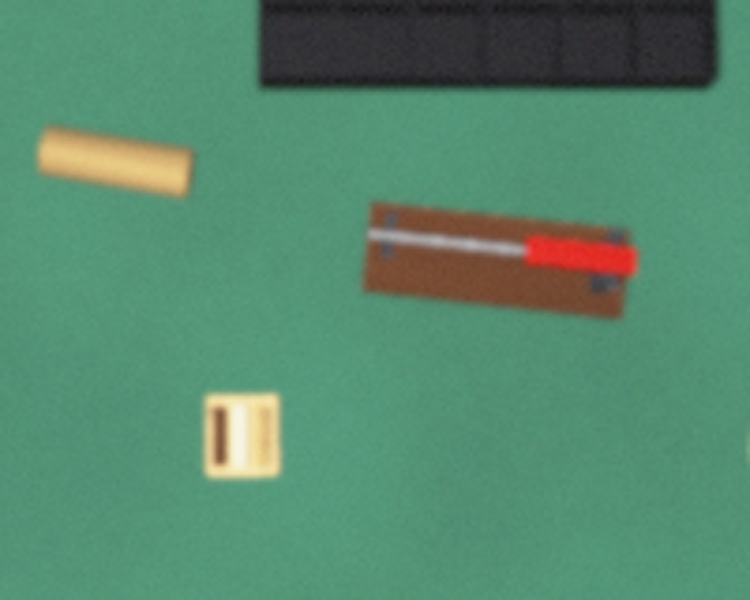

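The wrist camera sits on the tool's +x side. I'm moving to a survey pose while turning the jaws towards the skewer's x direction.

>>> {"method": "move_arm", "body": {"rows": [24,-36,13,0,0,-0.1,0,24,-36,13,0,0,-0.1,0,24,-36,13,0,0,-0.1,0,24,-36,13,0,0,-0.1,0,24,-36,13,0,0,-0.1,0,24,-36,13,0,0,-0.1,0,24,-36,13,0,0,-0.1,0,24,-36,13,0,0,-0.1,0,24,-36,13,0,0,-0.1,0,24,-36,13,0,0,-0.1,0,24,-36,13,0,0,-0.1,0,24,-36,13,0,0,-0.1,0]}}

```text
time: 2.75
position: [0.5022, 0.1538, 0.3793]
tool_rot: [0.701, 0.713, 0.0, 0.0]
ft_force: [0.1, 0.3, -0.1]
grip_width: 0.0873
```

>>> {"method": "move_arm", "body": {"rows": [10,-10,0,0,0,-0.06,0,10,-15,0,0,0,-0.06,0,0,0,0,0,0,0,0,0,0,0,0,0,0,0,0,0,0,0,0,0,0]}}

```text
time: 3.25
position: [0.5208, 0.1312, 0.3784]
tool_rot: [0.74, 0.672, -0.0, -0.0]
ft_force: [-0.1, 0.3, -0.6]
grip_width: 0.0866
```

```bash
cat >> h.py <<'E'
from scipy.spatial.transform import Rotation as Ro
def wsnap(fn):
    o=robot.get_obs(); c=robot.camera('wrist')
    T=np.eye(4);T[:3,:3]=Ro.from_quat(o['tool_rot']).as_matrix();T[:3,3]=o['position']
    M=T@c['tool_from_camera']; c['R']=M[:3,:3].T; c['t']=-c['R']@M[:3,3]
    cv2.imwrite(f'pics/{fn}.png',c['color'][:,:,::-1]); np.savez(f'pics/{fn}.npz',**c); return c,o
E
python3 - <<'E'
from h import *
c,o=wsnap('w1'); print(o['time'],o['position'],o['tool_rot'],o['q'],o['ft_force'])
hs=dict(skewer=.095,skewer_tip=.095,stand=0,stand_saddle=.084,stand_notch=.095,rack=0,tile_pale=.06,tile_dark=.06,tile_cream=.06)
for th in hs:
    for q in robot.spot_point('wrist',th)[:2]:
        print(th,np.round(q['at'],1),round(q['conf'],2),np.round(back(c,q['at'],height=hs[th]),4))
E
```

```text
3.25 [0.52078446 0.13117031 0.37842296] [ 7.40308249e-01  6.72267429e-01 -1.52518120e-04 -4.20466530e-04] [3.82928817e-02 2.57764053e-01 1.42961895e+00 4.50483499e-04
 1.45498425e+00 1.34502074e-01] [-0.074364    0.26619612 -0.57522848]
skewer [239.  125.6] 0.23 [0.4861 0.1914 0.095 ]
skewer_tip [376.4 197. ] 0.94 [0.6491 0.087  0.095 ]
stand [350.9 251.3] 0.76 [ 0.6322 -0.0263  0.    ]
stand_saddle [360.1 332.1] 0.66 [ 0.6253 -0.1185  0.084 ]
stand_notch [374.9 212.3] 0.78 [0.6469 0.0668 0.095 ]
rack [242.8 119.4] 0.7 [0.4833 0.1952 0.    ]
tile_dark [236.8 108.5] 0.54 [0.4824 0.2112 0.06  ]
tile_cream [236.8 123.4] 0.82 [0.4801 0.1928 0.06  ]
```

View pics/w1.png

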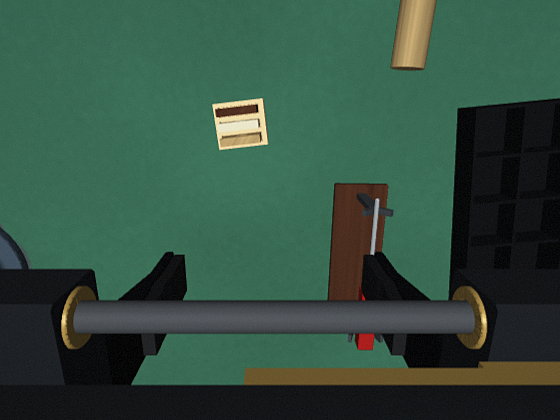

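The rack shows at (240,125), with dark, cream and pale in order from far to near. The stand shows at (358,250) with the rod tip at (376,198). Next is a closer look at the rack, then at the stand.

>>> {"method": "move_arm", "body": {"rows": [-14,-5,-40,0,0,0,0,-14,-5,-40,0,0,0,0,-14,-5,-40,0,0,0,0,0,0,0,0,0,0,0,0,0,0,0,0,0,0,0,0,0,0,0,0,0]}}

```text
time: 4.35
position: [0.4828, 0.1155, 0.2611]
tool_rot: [0.741, 0.672, 0.003, 0.002]
ft_force: [1.2, 0.5, 0.9]
grip_width: 0.0872
```

Run:
```python
from h import *
c,o=wsnap('w2'); print(o['time'],o['position'],o['tool_rot'])
hs=dict(rack=0,tile_pale=.06,tile_dark=.06,tile_cream=.06)
for th in hs:
    for q in robot.spot_point('wrist',th)[:2]:
        print(th,np.round(q['at'],1),round(q['conf'],2),np.round(back(c,q['at'],height=hs[th]),4))
im=c['color'][:,:,::-1]; r=im[20:270,180:400]
cv2.imwrite('pics/w2z.png',cv2.resize(im[20:220,150:400],None,fx=3,fy=3,interpolation=cv2.INTER_CUBIC))
cv2.imwrite('pics/w2.png',im)
```

```text
4.35 [0.48284476 0.11551579 0.26105829] [0.74089671 0.67161099 0.00250291 0.00211665]
rack [263.1 108.5] 0.79 [0.4817 0.1927 0.    ]
tile_pale [263.5 128.5] 0.56 [0.4814 0.1744 0.06  ]
tile_dark [260.8  90.9] 0.67 [0.4825 0.2095 0.06  ]
tile_cream [263.2 109. ] 0.61 [0.483  0.1927 0.06  ]
```

View pics/w2z.png

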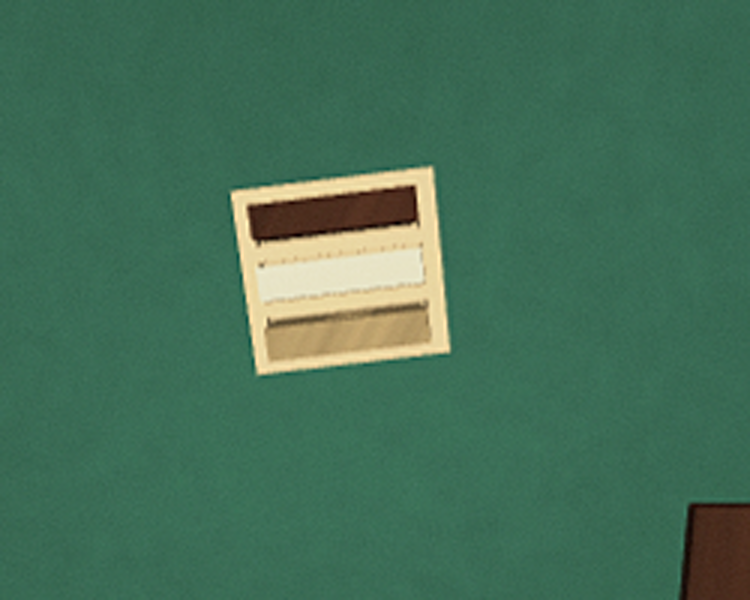

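>>> {"method": "move_arm", "body": {"rows": [45,-18,0,0,0,-0.07,0,45,-18,0,0,0,-0.05,0,45,-18,0,0,0,0,0,0,-45,0,0,0,0,0,0,-45,0,0,0,0,0,0,-26,0,0,0,0,0,0,0,0,0,0,0,0,0,0,0,0,0,0,0]}}

```text
time: 5.4
position: [0.6147, -0.0549, 0.2588]
tool_rot: [0.78, 0.625, 0.0, -0.0]
ft_force: [0.7, 0.2, -0.4]
grip_width: 0.0869
```

Run:
```python
from h import *
c,o=wsnap('w3'); print(o['time'],o['position'],o['tool_rot'])
hs=dict(skewer=.095,skewer_tip=.095,stand=0,stand_saddle=.084,stand_notch=.095)
for th in hs:
    for q in robot.spot_point('wrist',th)[:2]:
        print(th,np.round(q['at'],1),round(q['conf'],2),np.round(back(c,q['at'],height=hs[th]),4))
```

```text
5.4 [ 0.61472808 -0.05490935  0.25879012] [ 7.80298509e-01  6.25407146e-01  3.47261100e-04 -1.34174528e-04]
skewer [295.4 224.2] 0.55 [ 0.6301 -0.0869  0.095 ]
skewer_tip [275.3  20.9] 0.79 [0.649  0.0873 0.095 ]
skewer_tip [361.1 368.4] 0.36 [ 0.6665 -0.2636  0.095 ]
stand [286.1 150.5] 0.75 [ 0.6366 -0.0288  0.    ]
stand_saddle [297.8 247. ] 0.94 [ 0.6275 -0.1148  0.084 ]
stand_notch [280.   42.8] 0.6 [0.6493 0.0706 0.095 ]
```

View pics/w3.png

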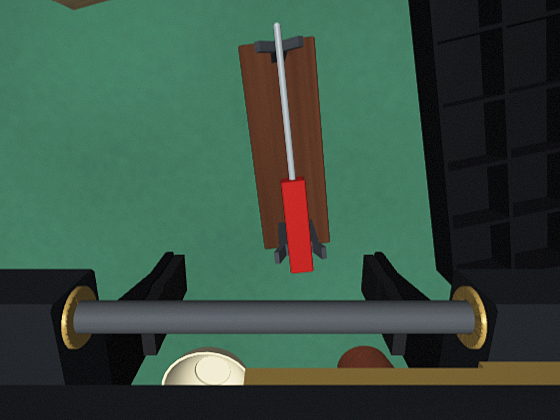

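The skewer is clear here: the rod tip is at (276,25), the handle front at (293,180) and the handle rear at (302,272). I'll fit the geometry from the pixels.

```bash
cat > fit.py <<'E'
from h import *
c=dict(np.load('pics/w3.npz')); im=c['color'].astype(int)
red=((im[...,0]>150)&(im[...,1]<70)).astype(np.uint8)
red[290:]=0
ct=max(cv2.findContours(red,0,1)[0],key=cv2.contourArea); 
r=cv2.minAreaRect(ct); b=cv2.boxPoints(r); P=np.array([back(c,p,height=.106) for p in b]); print('handle box',b,'\n',np.round(P,4),'mean',P.mean(0))
for i in range(4): print(np.linalg.norm(P[i]-P[(i+1)%4]))
# rod
pts=[]
for v in range(60,172,4):
    row=im[v]; u=np.arange(560); m=(row.min(1)>125)&(u>262)&(u<310)
    if m.sum(): pts.append((u[m].mean(),v,m.sum()))
pts=np.array(pts); print(pts[::6])
W=np.array([back(c,p[:2],height=.097) for p in pts]); k=np.polyfit(W[:,1],W[:,0],1); print('rod x=ky+b',k,'yaw',-np.arctan(k[0]),np.degrees(np.arctan(k[0])), 'resid',np.std(W[:,0]-np.polyval(k,W[:,1])))
# wood base
# rack
c=dict(np.load('pics/w2.npz')); im=c['color']; 
hsv=cv2.cvtColor(im,cv2.COLOR_RGB2HSV); m=((hsv[...,0]<35)|(hsv[...,0]>165)).astype(np.uint8)
w=np.zeros_like(m); w[60:160,200:330]=m[60:160,200:330]
w=cv2.morphologyEx(w,cv2.MORPH_CLOSE,np.ones((9,9)))
ct=max(cv2.findContours(w,0,1)[0],key=cv2.contourArea); ap=cv2.approxPolyDP(ct,6,True)[:,0]
b=cv2.boxPoints(cv2.minAreaRect(ct)); print(ap,b)
P=np.array([back(c,p,height=.049) for p in (ap if len(ap)==4 else b)]); print(np.round(P,4),P.mean(0))
for i in range(4):
    d=P[(i+1)%4]-P[i]; print(np.linalg.norm(d),np.degrees(np.arctan2(d[1],d[0])))
E
python3 fit.py
```

```text
handle box [[280.68292 182.14633]
 [303.95123 179.56097]
 [314.03662 270.32928]
 [290.7683  272.91464]] 
 [[ 0.6253 -0.0418  0.106 ]
 [ 0.6459 -0.044   0.106 ]
 [ 0.6382 -0.1326  0.106 ]
 [ 0.616  -0.1305  0.106 ]] mean [ 0.63135765 -0.0872178   0.106     ]
0.02074491032418033
0.08898954139445281
0.02238705556040659
0.08916628160560787
[[279.5  60.    6. ]
 [282.5  84.    6. ]
 [284.5 108.    6. ]
 [287.5 132.    6. ]
 [289.5 156.    6. ]]
rod x=ky+b [0.10453563 0.64013769] yaw -0.10415732693622037 5.967775238809713 resid 0.00021023886698206181
[[293  75]
 [227  84]
 [236 144]
 [299 137]] [[226.51736   82.97792 ]
 [293.74924   74.910095]
 [301.1688   136.73975 ]
 [233.93692  144.80757 ]]
[[0.515  0.2214 0.049 ]
 [0.4501 0.2194 0.049 ]
 [0.4515 0.1611 0.049 ]
 [0.5162 0.1618 0.049 ]] [0.48317422 0.19094787 0.049     ]
0.06488878058543483 -178.26935332348236
0.05830053868999453 -88.64187929055778
0.06470866637154139 0.61237869579342
0.059564916581448496 91.18091480040167
```

The rack fits 65×59 mm with its centre at (0.483, 0.191) and yaw about +1.2°. The skewer fits 89×22 mm with its middle at (0.631, -0.087) and yaw -6.0°, and the projected tip agrees with the network. Now I'm going to the grasp.

>>> {"method": "move_arm", "body": {"rows": [9,-10,-30,0,0,0.06,0,8.5,-10,-30,0,0,0.055,0,0,0,-30,0,0,0,0,0,0,0,0,0,0,0,0,0,0,0,0,0,0,0,0,0,0,0,0,0]}}

```text
time: 6.3
position: [0.6333, -0.0744, 0.1705]
tool_rot: [0.742, 0.67, 0.001, 0.001]
ft_force: [0.8, 0.5, 0.6]
grip_width: 0.0867
```

Run:
```python
from h import *
c,o=wsnap('w4'); print(o['time'],o['position'],o['tool_rot'],2*np.degrees(np.arctan2(o['tool_rot'][1],o['tool_rot'][0])))
```

```text
6.3 [ 0.63327423 -0.07443848  0.17046438] [0.74233971 0.67002162 0.00090375 0.00140441] 84.13761117239444
```

View pics/w4.png

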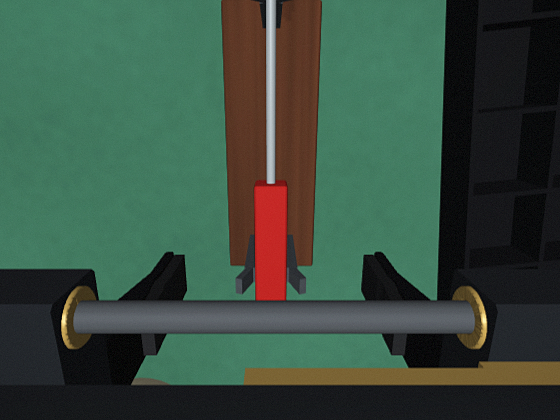

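The skewer is centred between the fingers (handle at column 270) and aligned. Descending and gripping.

>>> {"method": "move_arm", "body": {"rows": [0,0,-35,0,0,0,0,0,0,-35,0,0,0,0,0,0,-23,0,0,0,0,0,0,0,0,0,0,0,0,0,0,0,0,0,0,0,0,0,0,0,0,1,0,0,0,0,0,0,1,0,0,0,0,0,0,1,0,0,0,0,0,0,1,0,0,0,0,0,0,1,0,0,0,0,0,0,1], "grip_force": 45}}

```text
time: 7.45
position: [0.6321, -0.0747, 0.0757]
tool_rot: [0.743, 0.67, 0.0, 0.0]
ft_force: [-0.5, -0.3, -0.0]
grip_width: 0.0468
```

>>> {"method": "move_arm", "body": {"rows": [0,0,0,0,0,0,1,0,0,0,0,0,0,1,0,0,0,0,0,0,1]}}

```text
time: 7.75
position: [0.632, -0.0747, 0.0755]
tool_rot: [0.743, 0.67, -0.0, -0.0]
ft_force: [-0.8, -0.1, 0.1]
grip_width: 0.0225
```

>>> {"method": "move_arm", "body": {"rows": [0,0,0,0,0,0,1,0,0,0,0,0,0,1,0,0,10,0,0,0,1,0,0,20,0,0,0,1,0,0,25,0,0,0,1,0,0,25,0,0,0,1,0,0,0,0,0,0,1,0,0,0,0,0,0,1,0,0,0,0,0,0,1]}}

```text
time: 8.65
position: [0.6311, -0.0744, 0.1545]
tool_rot: [0.743, 0.67, -0.001, -0.001]
ft_force: [-0.5, -0.3, -1.8]
grip_width: 0.0218
```

Run:
```python
from h import *
c,o=wsnap('w5'); print(o['time'],o['position'],o['tool_rot'],2*np.degrees(np.arctan2(o['tool_rot'][1],o['tool_rot'][0])),o['grip_width'])
s=snap('scene','s5')
cv2.imwrite('pics/s5z.png',cv2.resize(s['color'][120:270,150:350,::-1],None,fx=4,fy=4,interpolation=2))
for q in robot.spot_point('wrist','skewer_tip')[:2]: print(q)
```

```text
8.65 [ 0.63107797 -0.07439002  0.15451763] [ 7.42586793e-01  6.69748807e-01 -6.19820838e-04 -1.00273740e-03] 84.09543299333082 0.021765616228036952
```

View pics/w5.png

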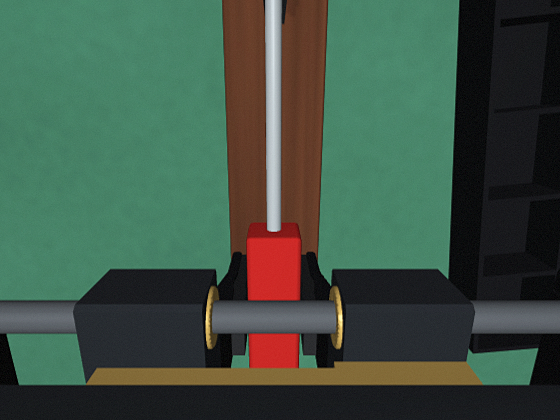

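View pics/s5z.png

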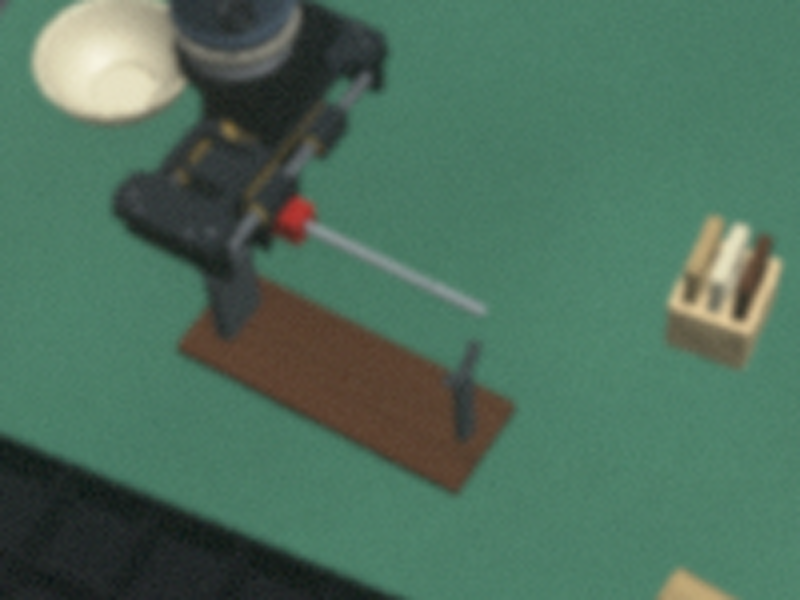

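The skewer is lifted and level (rod end in the scene zoom at (487,311)). Turning to the rack's axis and moving in front of the rack, still high.

>>> {"method": "move_arm", "body": {"rows": [-18,6,0,0,0,0.02,1,-18,7,0,0,0,0.02,1,-18,6,0,0,0,0.02,1,-18,7,0,0,0,0.02,1,-18,6,0,0,0,0.02,1,-18,7,0,0,0,0.024,1,-18,7,0,0,0,0,1,-18,6,-20,0,0,0,1,0,0,-20,0,0,0,1,0,0,0,0,0,0,1,0,0,0,0,0,0,1,0,0,0,0,0,0,1]}}

```text
time: 10.0
position: [0.4893, -0.023, 0.1161]
tool_rot: [0.7, 0.714, 0.0, 0.001]
ft_force: [-0.1, 0.5, -0.9]
grip_width: 0.0217
```

Run:
```python
from h import *
c,o=wsnap('w6'); print(o['time'],o['position'],o['tool_rot'],2*np.degrees(np.arctan2(o['tool_rot'][1],o['tool_rot'][0])),o['grip_width'])
t=snap('top','t6')
s=snap('scene','s6')
for n,k in(('wrist',c),('scene',s),('top',t)):
    for q in robot.spot_point(n,'skewer_tip')[:2]: print(n,q,back(k,q['at'],height=o['position'][2]+.0195))
cv2.imwrite('pics/s6z.png',cv2.resize(s['color'][120:270,200:400,::-1],None,fx=4,fy=4,interpolation=2))
```

```text
10.0 [ 0.48926371 -0.02302167  0.11609556] [6.99686841e-01 7.14449090e-01 4.37722640e-04 7.94745638e-04] 91.19618466709458 0.021680012113925496
scene {'at': [315.7, 161.7], 'conf': 0.5} [0.46734454 0.13368414 0.13559556]
```

View pics/w6.png

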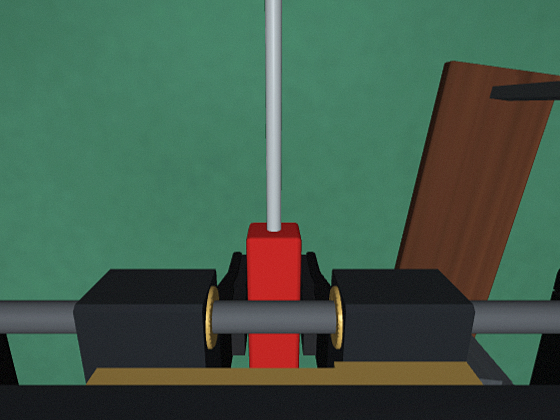

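View pics/s6z.png

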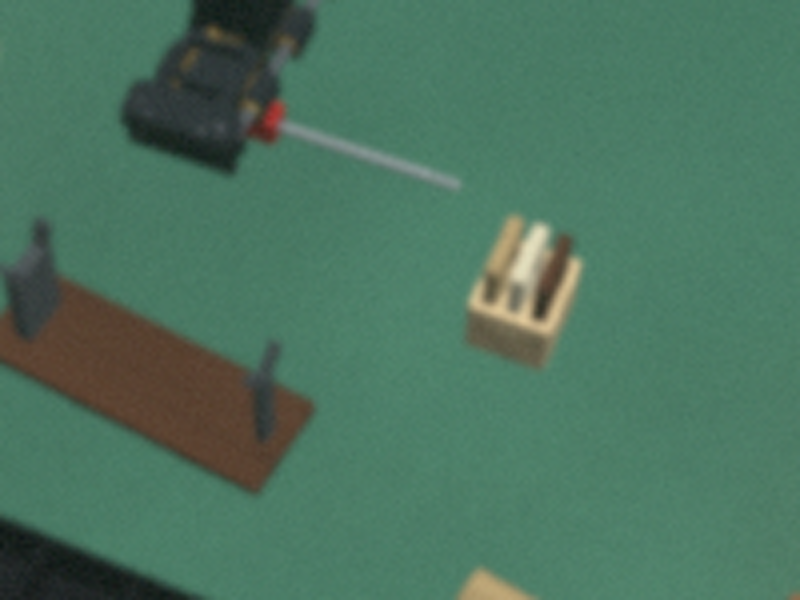

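The tip in the scene zoom is at (460,184), i.e. (315,166) in full pixels. I'll check the rod's direction and level by refining the tip in both fixed cameras.

Run:
```python
from h import *
c=dict(np.load('pics/w6.npz')); im=c['color'].astype(int)
pts=[]
for v in range(2,215,8):
    g=im[v]; u=np.arange(560); m=(g.min(1)>110)&(u>250)&(u<295)
    pts.append((u[m].mean(),v,m.sum()))
pts=np.array(pts)
print(pts[::6])
W=np.array([back(c,p[:2],height=.1356) for p in pts]); k=np.polyfit(W[:,1],W[:,0],1); print(W[0],W[-1],'yaw angle',90+np.degrees(-np.arctan(k[0])), 'x at tip',np.polyval(k,.14),'x at .19',np.polyval(k,.191))
# width-based pitch: apparent width per row
o=np.array([.4893-.0,-.023])
d=np.array([-.0209,.9998])
for nm in ('scene','top'):
    k=dict(np.load(f'pics/{nm[0]}6.npz')); I=k['color'].astype(int)
    tip=np.r_[o+d*.163,.1356]; base=np.r_[o+d*.033,.1356]
    for n,X in(('base',base),('mid',(base+tip)/2),('tip',tip)):
        x=k['R']@X+k['t']; uv=k['camera_matrix']@x; print(nm,n,uv[:2]/uv[2])
    x0,y0,w,h=(200,120,200,150) if nm=='scene' else (210,200,140,80)
    sc=800//w
    cv2.imwrite(f'pics/{nm}6q.png',cv2.resize(k['color'][y0:y0+h,x0:x0+w,::-1],None,fx=sc,fy=sc,interpolation=0))
```

```text
[[272.5   2.   16. ]
 [273.   50.   15. ]
 [273.   98.   15. ]
 [273.  146.   15. ]
 [273.  194.   13. ]]
[0.48784288 0.09234823 0.1356    ] [0.48960335 0.01621137 0.1356    ] yaw angle 91.29553246753377 x at tip 0.48687088537796397 x at .19 0.4857175121457154
scene base [270.29951636 152.33782035]
scene mid [292.57084428 159.87063671]
scene tip [315.25446417 167.54290231]
top base [313.29581187 244.12604202]
top mid [291.27577683 244.45630816]
top tip [269.27478005 244.78628875]
```

View pics/top6q.png

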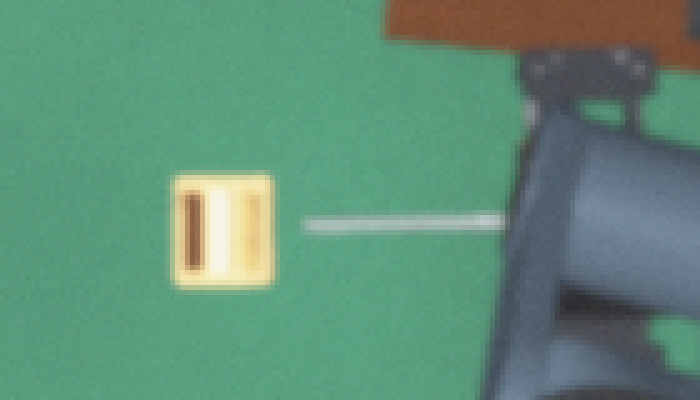

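View pics/scene6q.png

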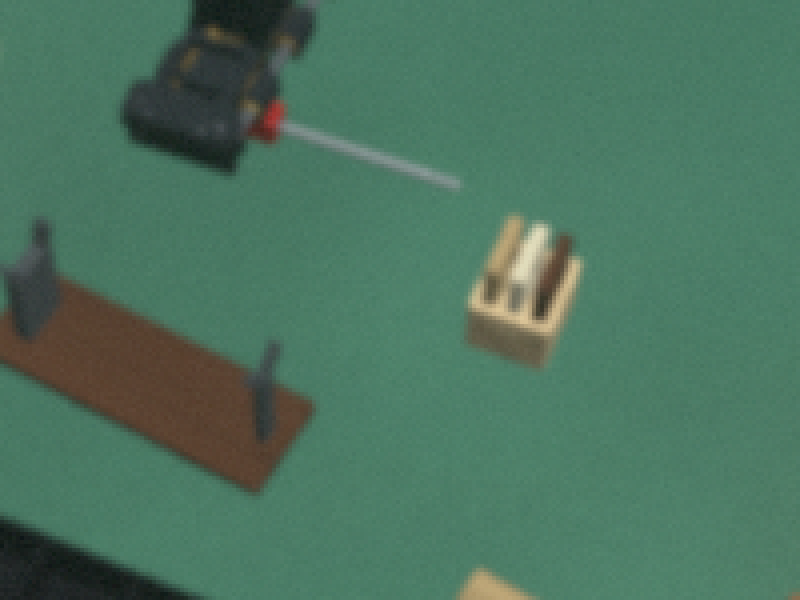

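Run:
```python
from h import *
R0=np.array([.483,.191]);ya=np.radians(1.2);ex=np.array([np.cos(ya),np.sin(ya)]);ey=np.array([-np.sin(ya),np.cos(ya)])
for nm,s,x0,y0 in(('top',5,210,200),('scene',4,200,120)):
    k=dict(np.load(f'pics/{nm[0]}6.npz'))
    for sx,sy,z in[(-33,-29.5,49),(33,-29.5,49),(33,29.5,49),(-33,29.5,49),(-25,-18,85),(25,-18,85),(-25,18,85),(25,18,85)]:
        X=np.r_[R0+ex*sx/1e3+ey*sy/1e3,z/1e3]; x=k['R']@X+k['t']; uv=k['camera_matrix']@x; uv=uv[:2]/uv[2]
        print(nm,sx,sy,z,np.round((uv-[x0,y0]+.5)*s,0))
```

```text
top -33 -29.5 49 [268. 282.]
top 33 -29.5 49 [267. 178.]
top 33 29.5 49 [174. 179.]
top -33 29.5 49 [175. 284.]
top -25 -18 85 [247. 271.]
top 25 -18 85 [246. 189.]
top -25 18 85 [189. 272.]
top 25 18 85 [188. 190.]
scene -33 -29.5 49 [502. 240.]
scene 33 -29.5 49 [469. 311.]
scene 33 29.5 49 [549. 340.]
scene -33 29.5 49 [581. 267.]
scene -25 -18 85 [518. 223.]
scene 25 -18 85 [492. 278.]
scene -25 18 85 [567. 240.]
scene 25 18 85 [542. 296.]
```

The scene bias is the same for rack and rod (about 1.2 px), so the relative heights agree. The rod line passes about 3 mm too far in +x, so I'll correct that and lower.

>>> {"method": "move_arm", "body": {"rows": [-3,0,-15,0,0,0,1,0,0,-20,0,0,0,1,0,0,-20,0,0,0,1,0,0,-15,0,0,0,1,0,0,-5,0,0,0,1,0,0,0,0,0,0,1,0,0,0,0,0,0,1,0,0,0,0,0,0,1]}}

```text
time: 11.1
position: [0.4857, -0.0228, 0.0413]
tool_rot: [0.7, 0.714, 0.0, 0.001]
ft_force: [-1.2, -0.5, -0.5]
grip_width: 0.0219
```

Run:
```python
from h import *
c,o=wsnap('w7'); print(o['time'],o['position'],2*np.degrees(np.arctan2(o['tool_rot'][1],o['tool_rot'][0])),o['tool_rot'],o['grip_width'])
t=snap('top','t7')
s=snap('scene','s7')
cv2.imwrite('pics/s7z.png',cv2.resize(s['color'][130:230,240:380,::-1],None,fx=5,fy=5,interpolation=2))
cv2.imwrite('pics/t7z.png',cv2.resize(t['color'][200:280,210:350,::-1],None,fx=5,fy=5,interpolation=2))
```

```text
11.1 [ 0.48570787 -0.02279772  0.04133152] 91.20431472818629 [6.99636169e-01 7.14498749e-01 4.17618888e-04 7.70800259e-04] 0.02188132990977567
```

View pics/s7z.png

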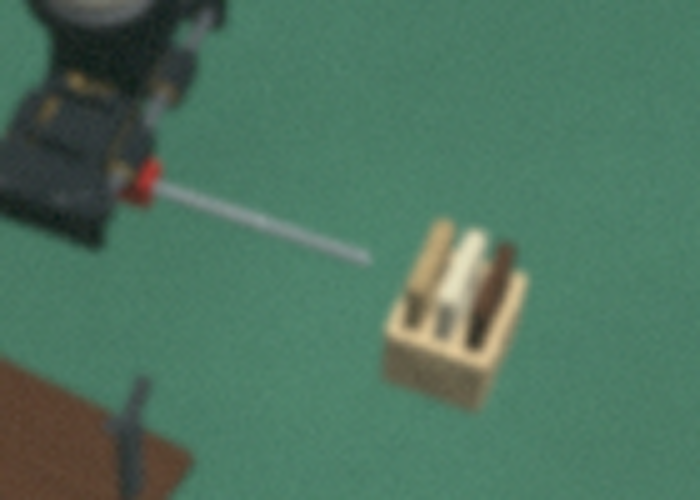

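View pics/t7z.png

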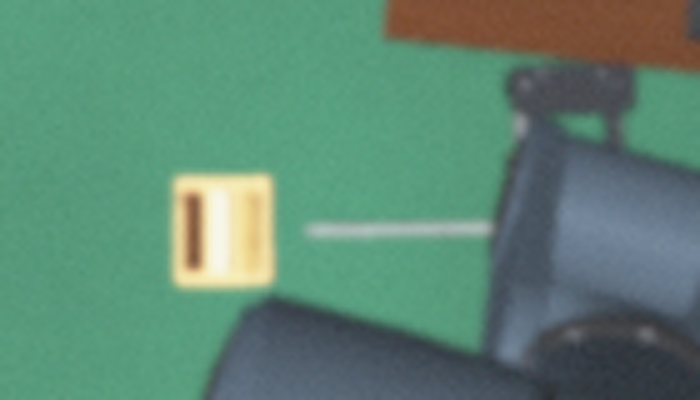

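View pics/w7.png

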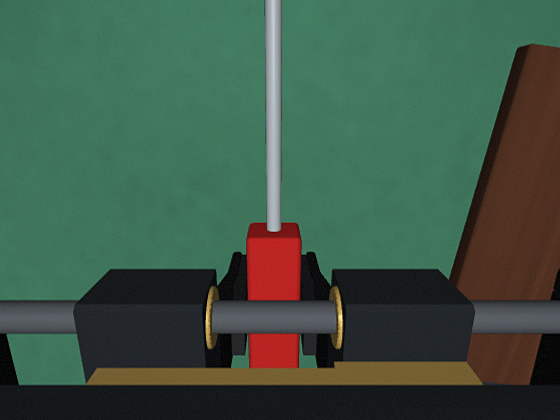

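The rod line extends to the rack's centre in the top view (row ~232 against centre 232), and the height is 60.8 mm. Inserting in stages while watching the force.

>>> {"method": "move_arm", "body": {"rows": [-0.2,10,0,0,0,0,1,-0.2,10,0,0,0,0,1,-0.2,10,0,0,0,0,1,-0.2,8,0,0,0,0,1,0,0,0,0,0,0,1,0,0,0,0,0,0,1]}}

```text
time: 11.85
position: [0.4843, 0.0158, 0.0405]
tool_rot: [0.699, 0.715, -0.0, 0.0]
ft_force: [-0.9, 0.2, -0.9]
grip_width: 0.022
```

>>> {"method": "move_arm", "body": {"rows": [-0.2,10,0,0,0,0,1,-0.2,8,0,0,0,0,1,0,0,0,0,0,0,1,0,0,0,0,0,0,1]}}

```text
time: 12.25
position: [0.4838, 0.0336, 0.0405]
tool_rot: [0.699, 0.715, -0.0, -0.0]
ft_force: [-0.4, 0.6, -0.4]
grip_width: 0.0215
```

Run:
```python
from h import *
o=robot.get_obs(); print(o['time'],o['position'],o['ft_force'],o['moment'])
t=snap('top','t8')
s=snap('scene','s8')
a=cv2.resize(s['color'][150:220,270:370,::-1],None,fx=6,fy=6,interpolation=2)
cv2.imwrite('pics/s8z.png',a)
```

```text
12.25 [0.48380364 0.03364617 0.04051674] [-0.41364958  0.57607935 -0.44095288] [-0.10338628  0.04303261 -0.04788581]
```

View pics/s8z.png

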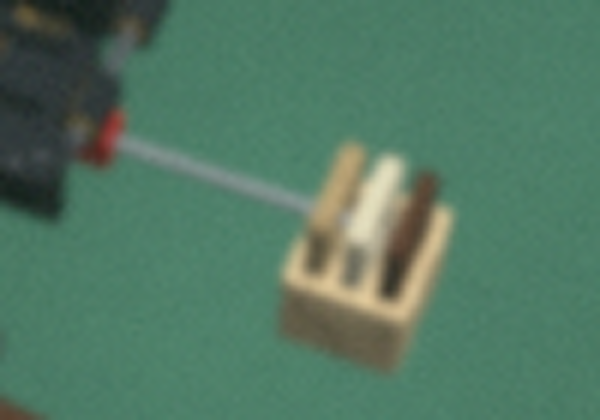

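The rod has passed through the pale tile (rod enters at (310,208), tip shows in the gap) with no force. Continuing.

>>> {"method": "move_arm", "body": {"rows": [-0.2,8,0,0,0,0,1,-0.2,8,0,0,0,0,1,-0.2,8,0,0,0,0,1,0,0,0,0,0,0,1]}}

```text
time: 12.75
position: [0.4829, 0.0586, 0.0405]
tool_rot: [0.699, 0.715, -0.0, -0.0]
ft_force: [0.6, 0.2, -0.8]
grip_width: 0.0214
```

>>> {"method": "move_arm", "body": {"rows": [-0.2,10,0,0,0,0,1,-0.2,10,0,0,0,0,1,-0.2,10,0,0,0,0,1,-0.2,10,0,0,0,0,1,0,0,0,0,0,0,1,0,0,0,0,0,0,1,0,0,0,0,0,0,1]}}

```text
time: 13.45
position: [0.4825, 0.0973, 0.0405]
tool_rot: [0.7, 0.715, -0.0, 0.0]
ft_force: [0.4, -0.2, -0.5]
grip_width: 0.0217
```

Run:
```python
from h import *
c,o=wsnap('w9'); print(o['time'],o['position'],o['ft_force'],o['moment'])
s=snap('scene','s9')
a=cv2.resize(s['color'][150:220,270:370,::-1],None,fx=6,fy=6,interpolation=2)
cv2.imwrite('pics/s9z.png',a)
```

```text
13.45 [0.48250211 0.0972524  0.04054217] [ 0.3919997  -0.15862379 -0.54366947] [-0.11358458  0.02832977 -0.00041207]
```

View pics/s9z.png

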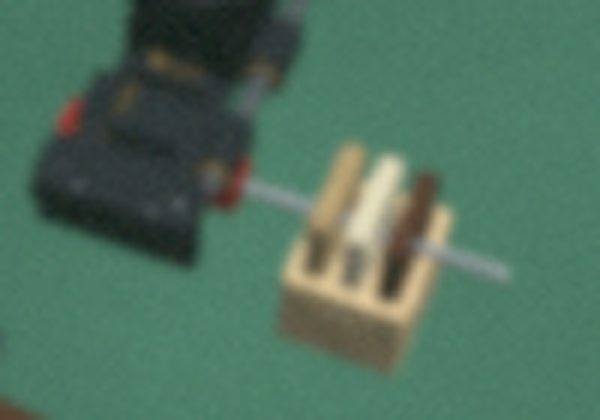

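View pics/w9.png

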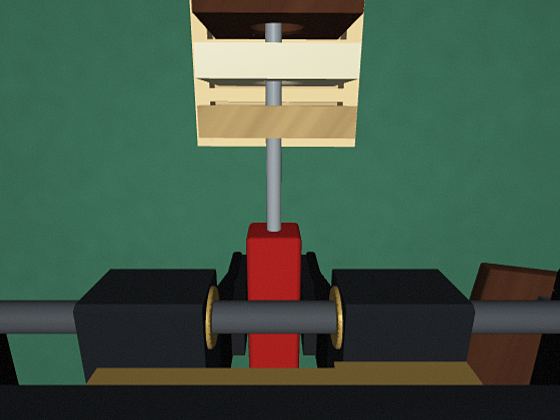

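All three tiles are threaded: the rod emerges past the dark tile at (440,250) in the scene zoom, centred in the wrist view. Lifting gently.

>>> {"method": "move_arm", "body": {"rows": [0,0,4,0,0,0,1,0,0,6,0,0,0,1,0,0,8,0,0,0,1,0,0,8,0,0,0,1,0,0,10,0,0,0,1,0,0,12,0,0,0,1,0,0,14,0,0,0,1,0,0,14,0,0,0,1,0,0,10,0,0,0,1,0,0,4,0,0,0,1,0,0,0,0,0,0,1,0,0,0,0,0,0,1]}}

```text
time: 14.75
position: [0.4821, 0.0974, 0.1303]
tool_rot: [0.7, 0.714, -0.0, -0.0]
ft_force: [-0.1, 0.1, -3.0]
grip_width: 0.0217
```

>>> {"method": "move_arm", "body": {"rows": [0,0,0,0,0,0,1,0,0,0,0,0,0,1,0,0,0,0,0,0,1]}}

```text
time: 15.05
position: [0.4822, 0.0973, 0.1301]
tool_rot: [0.7, 0.714, -0.0, -0.0]
ft_force: [-0.3, -0.7, -1.8]
grip_width: 0.0217
```

Run:
```python
from h import *
c,o=wsnap('w10'); print(o['time'],o['position'],o['tool_rot'],o['ft_force'],o['moment'],o['grip_width'])
s=snap('scene','s10')
a=cv2.resize(s['color'][120:220,250:390,::-1],None,fx=5,fy=5,interpolation=2)
cv2.imwrite('pics/s10z.png',a)
```

```text
15.05 [0.48222364 0.09734247 0.1301116 ] [ 6.99673912e-01  7.14462159e-01 -3.23316272e-04 -3.68284504e-04] [-0.28595126 -0.72071712 -1.75748007] [-0.14540943  0.0503647   0.03220536] 0.021653955261977102
```

View pics/s10z.png

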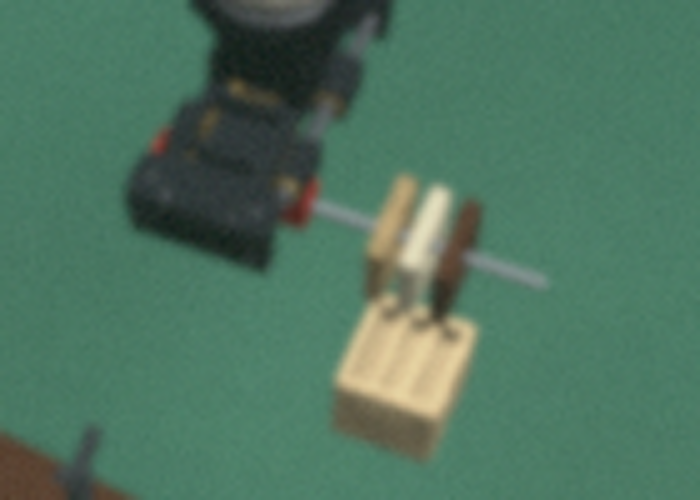

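View pics/w10.png

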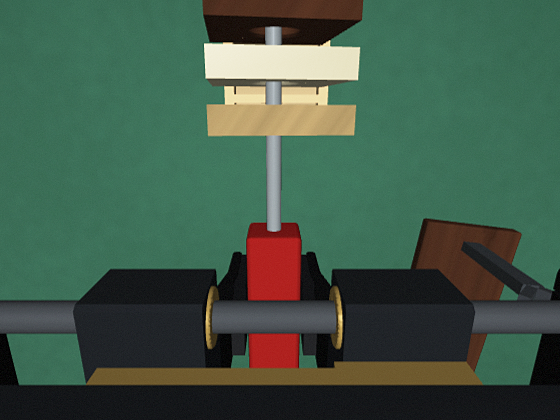

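All three hang on the rod, clear of the rack. Carrying them back above the stand and turning back to the home yaw.

>>> {"method": "move_arm", "body": {"rows": [3,-3,0,0,0,-0.003,1,6,-7,0,0,0,-0.006,1,9,-11,0,0,0,-0.01,1,12,-14,0,0,0,-0.01,1,15,-16,0,0,0,-0.012,1,15,-17,0,0,0,-0.014,1,15,-17,0,0,0,-0.014,1,15,-17,0,0,0,-0.014,1,15,-17,0,0,0,-0.014,1,13,-15,0,0,0,-0.01,1,11,-13,0,0,0,-0.009,1,9,-11,0,0,0,-0.005,1]}}

```text
time: 16.35
position: [0.622, -0.0633, 0.1304]
tool_rot: [0.742, 0.67, 0.0, 0.001]
ft_force: [0.1, -0.7, -0.8]
grip_width: 0.0216
```

>>> {"method": "move_arm", "body": {"rows": [7,-8,0,0,0,-0.003,1,4,-4,0,0,0,0,1,1,-2,0,0,0,0,1,0,0,0,0,0,0,1,0,0,0,0,0,0,1,0,0,0,0,0,0,1]}}

```text
time: 16.95
position: [0.632, -0.074, 0.1306]
tool_rot: [0.742, 0.67, -0.0, -0.0]
ft_force: [-0.9, -0.1, -0.9]
grip_width: 0.0218
```

Run:
```python
from h import *
c,o=wsnap('w11'); print(o['time'],o['position'],o['tool_rot'],2*np.degrees(np.arctan2(o['tool_rot'][1],o['tool_rot'][0])),o['ft_force'],o['grip_width'])
s=snap('scene','s11')
a=cv2.resize(s['color'][120:260,170:330,::-1],None,fx=4,fy=4,interpolation=2)
cv2.imwrite('pics/s11z.png',a)
```

```text
16.95 [ 0.63200469 -0.07396442  0.13057248] [ 7.42325098e-01  6.70039808e-01 -1.28189557e-04 -2.97039050e-04] 84.14027997783326 [-0.86612744 -0.06558069 -0.92242432] 0.021755698165773274
```

View pics/s11z.png

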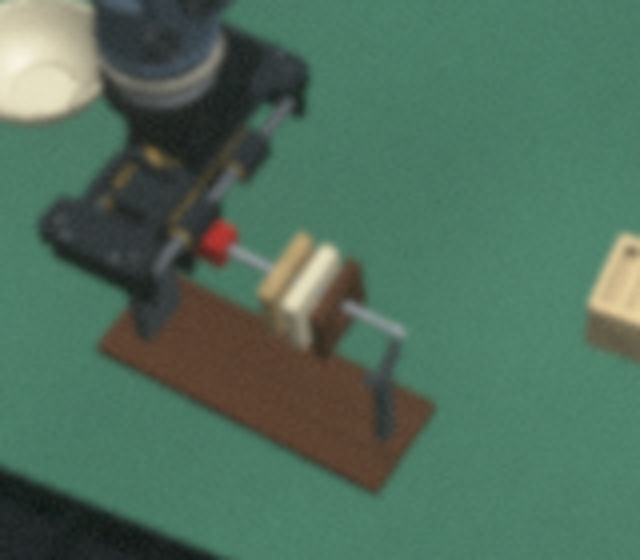

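View pics/w11.png

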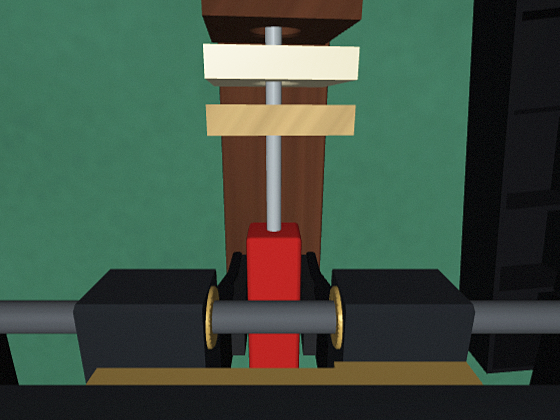

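The loaded skewer is above its home with the tiles between the supports. Lowering slowly to the recorded grasp height of 75.6 mm.

>>> {"method": "move_arm", "body": {"rows": [0,-0.7,-6,0,0,0,1,0,0,-10,0,0,0,1,0,0,-10,0,0,0,1,0,0,-10,0,0,0,1,0,0,-7,0,0,0,1,0,0,-5,0,0,0,1,0,0,-3,0,0,0,1,0,0,-2,0,0,0,1,0,0,0,0,0,0,1,0,0,0,0,0,0,1,0,0,0,0,0,0,1]}}

```text
time: 18.15
position: [0.6327, -0.0754, 0.078]
tool_rot: [0.743, 0.67, 0.0, 0.0]
ft_force: [-0.2, 0.9, -1.1]
grip_width: 0.0218
```

Run:
```python
from h import *
c,o=wsnap('w12'); print(o['time'],o['position'],o['tool_rot'],o['ft_force'],o['moment'],o['grip_width'])
s=snap('scene','s12')
a=cv2.resize(s['color'][120:260,170:330,::-1],None,fx=4,fy=4,interpolation=2)
cv2.imwrite('pics/s12z.png',a)
```

```text
18.15 [ 0.63273761 -0.07543709  0.07796985] [7.42563072e-01 6.69776018e-01 2.05287532e-04 3.56783542e-04] [-0.20883756  0.94790656 -1.13717031] [-0.21623635  0.05629599 -0.01290305] 0.02176778821657241
```

View pics/s12z.png

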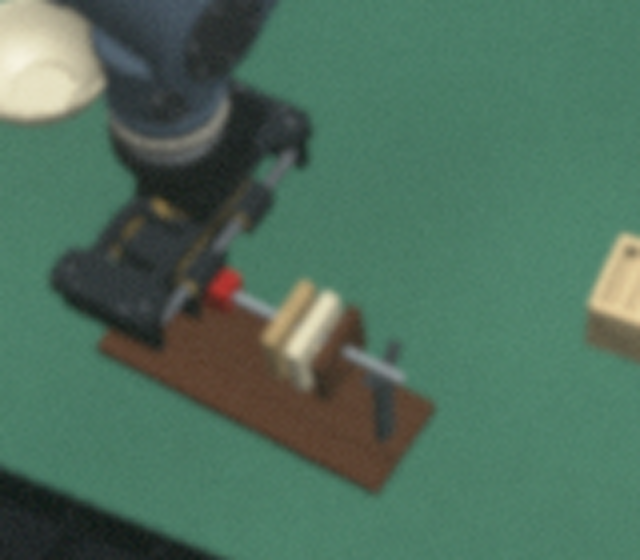

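Rod in the notch; 2 mm left. Lowering the rest, relaxing the grip, then opening.

>>> {"method": "move_arm", "body": {"rows": [0,0,-1,0,0,0,1,0,0,-1,0,0,0,1,0,0,-0.3,0,0,0,1,0,0,0,0,0,0,1,0,0,0,0,0,0,1]}}

```text
time: 18.75
position: [0.6325, -0.0753, 0.0755]
tool_rot: [0.743, 0.67, 0.0, 0.0]
ft_force: [-0.7, 0.6, 1.8]
grip_width: 0.0213
```

>>> {"method": "move_arm", "body": {"rows": [0,0,0,0,0,0,1,0,0,0,0,0,0,1,0,0,0,0,0,0,1], "grip_force": 5}}

```text
time: 19.05
position: [0.6325, -0.0754, 0.0755]
tool_rot: [0.743, 0.67, 0.0, 0.0]
ft_force: [-1.0, 0.9, 3.9]
grip_width: 0.0222
```

>>> {"method": "move_arm", "body": {"rows": [0,0,0,0,0,0,0.7,0,0,0,0,0,0,0.65,0,0,0,0,0,0,0.6,0,0,0,0,0,0,0.5,0,0,0,0,0,0,0.3,0,0,0,0,0,0,0.1,0,0,0,0,0,0,0,0,0,0,0,0,0,0,0,0,0,0,0,0,0,0,0,0,0,0,0,0,0,0,0,0,0,0,0]}}

```text
time: 20.15
position: [0.6325, -0.0754, 0.0753]
tool_rot: [0.743, 0.67, 0.0, 0.0]
ft_force: [-0.4, -0.1, 1.0]
grip_width: 0.0849
```

Run:
```python
from h import *
c,o=wsnap('w13'); print(o['time'],o['position'],o['ft_force'],o['grip_width'])
s=snap('scene','s13')
a=cv2.resize(s['color'][120:260,170:330,::-1],None,fx=4,fy=4,interpolation=2)
cv2.imwrite('pics/s13z.png',a)
```

```text
20.15 [ 0.63247758 -0.0753743   0.07525213] [-0.42920936 -0.12418168  0.96040891] 0.0849267896882219
```

View pics/s13z.png

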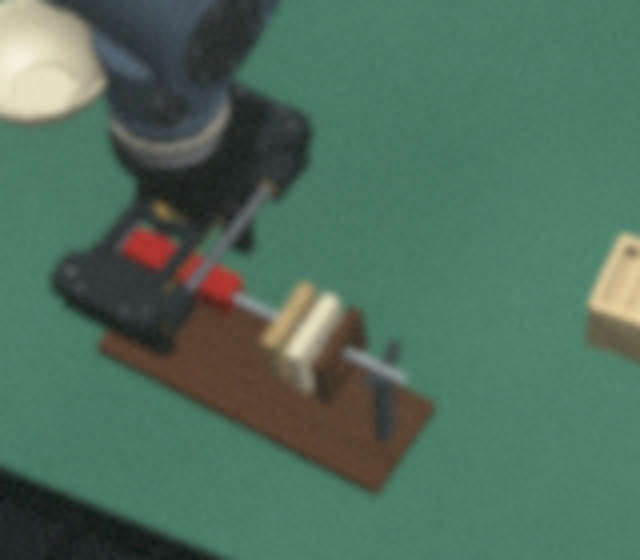

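View pics/w13.png

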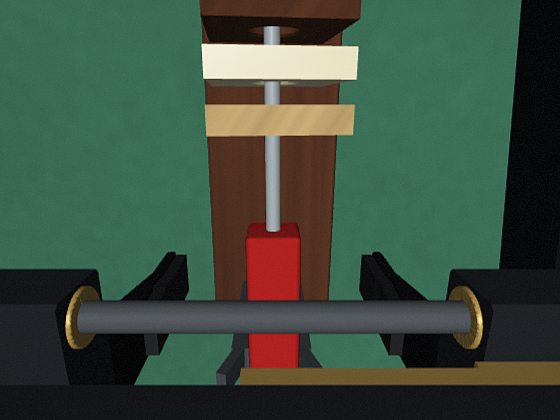

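Released and still. Retreating straight up to the earlier view pose for a last check.

>>> {"method": "move_arm", "body": {"rows": [0,0,10,0,0,0,0,0,0,20,0,0,0,0,0,0,35,0,0,0,0,0,0,40,0,0,0,0,0,0,40,0,0,0,0,0,0,38,0,0,0,0,0,0,0,0,0,0,0,0,0,0,0,0,0,0,0,0,0,0,0,0,0,0,0,0,0,0,0,0]}}

```text
time: 21.25
position: [0.6313, -0.075, 0.2564]
tool_rot: [0.743, 0.67, -0.001, -0.002]
ft_force: [-0.6, -0.0, -0.1]
grip_width: 0.087
```

Run:
```python
from h import *
c,o=wsnap('w14'); print(o['time'],o['position'])
im=c['color'].astype(int)
red=((im[...,0]>150)&(im[...,1]<70)).astype(np.uint8); red[300:]=0
ct=max(cv2.findContours(red,0,1)[0],key=cv2.contourArea); b=cv2.boxPoints(cv2.minAreaRect(ct)); P=np.array([back(c,p,height=.106) for p in b]); print(np.round(P,4),P.mean(0),[np.linalg.norm(P[i]-P[(i+1)%4]) for i in (0,1)])
for th,h in (('skewer_tip',.095),('stand_notch',.095),('stand_saddle',.084),('skewer',.095)):
    for q in robot.spot_point('wrist',th)[:1]: print(th,q,back(c,q['at'],height=h))
s=snap('scene','s14'); cv2.imwrite('pics/s14z.png',cv2.resize(s['color'][120:260,170:330,::-1],None,fx=4,fy=4,interpolation=2))
```

```text
21.25 [ 0.63132739 -0.07503628  0.25644628]
[[ 0.627  -0.0429  0.106 ]
 [ 0.6469 -0.045   0.106 ]
 [ 0.6388 -0.1332  0.106 ]
 [ 0.6173 -0.131   0.106 ]] [ 0.63251278 -0.08801078  0.106     ] [np.float64(0.019984055237592776), np.float64(0.08857794961949109)]
stand_notch {'at': [273.4, 19.9], 'conf': 0.58} [0.64691943 0.07051989 0.095     ]
stand_saddle {'at': [272.7, 233.6], 'conf': 0.74} [ 0.626993   -0.11553116  0.084     ]
skewer {'at': [276.6, 212.6], 'conf': 0.97} [ 0.63324901 -0.09117181  0.095     ]
```

View pics/w14.png

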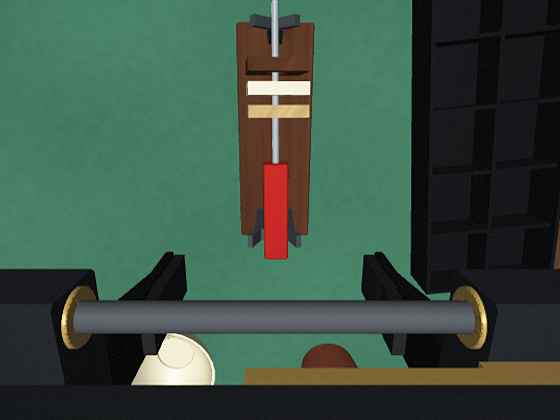

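View pics/s14z.png

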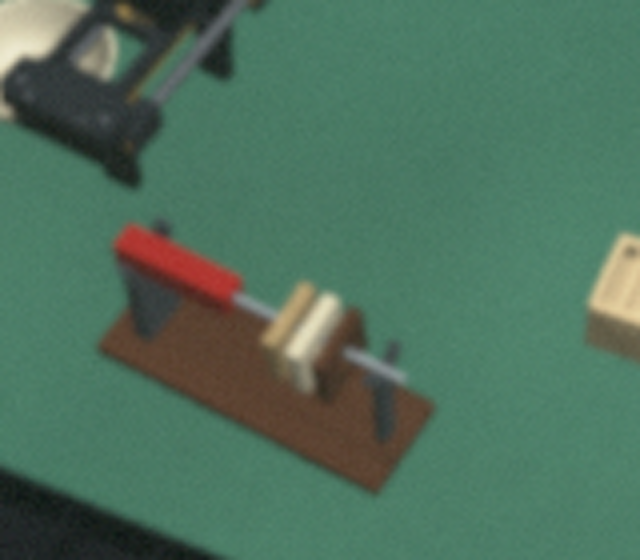

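The handle sits in the saddle (276,212), the rod is in the notch (274,20), and the three tiles hang between the supports at rows 65–110. The handle's middle is within about 1.5 mm of where it started. Handing in.

```bash
python3 -c "
from rig import robot
print(robot.hand_in())"
```

```text
the job is handed in; nothing more can be done
None
```

I threaded all three tiles onto the skewer, lifted them out together, laid the loaded skewer back in its stand and let go. The job was handed in at about 21 s; the hand-in gives no verdict.

- **Skewer:** in the last wrist picture the handle's middle is at about (0.6325, -0.088), within about 1.5 mm of where it started. The handle is in the saddle and the rod lies in the V notch.
- **Tiles:** in the last wrist and scene pictures all three hang on the rod between the supports, about 18 mm apart. The wrist readings taken during threading were under about 2 N, and the pictures show the fingers well away from the tiles.
- **Gripper:** open and clear, about 160 mm above the handle.
- **What was weaker:** the network did not report the skewer's tip in the last picture, because it lies at the image's top edge. I judged the tip from the rod seen resting in the notch. Early network readings of the skewer and saddle differed by up to about 1 cm, so I used the pixel fits instead. I did not measure the bystanders again at the end; the arm's path stayed clear of them.

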